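# Roll the adjuster wheel to the gauge mark and lock the slide

## Robot

A 6-joint arm with a two-finger parallel gripper is mounted at the origin on a cart in front of the work surface, level with it; the furniture and walls round the work are solid. World frame = base frame: x ahead of the robot, y to its left, z up, the work surface at z = 0. Lengths are in m, angles in degrees, forces in N, time in s.
With the tool pointing down it reaches from about 0.4 to 0.825 m from the base axis. Payload 7 kg.
Tool frame: the origin (TCP) lies at the very end of the fingers, on their centre line; the grasp point (between the pads) lies hold_point_z behind it (hold_point_z is the distance from the TCP to the grasp point, in m); z points along the fingers, y is the direction in which the jaws open and shut (so a half turn about z gives the same grasp; the last joint's range is limited). The gripper opens to 88 mm and grips with 3 to 60 N. Pads are 19 mm wide; open, the fingers measure 130 mm over their backs; the gripper's body (78 mm by 193 mm) begins 47 mm behind the grasp point.
Start: joints at [-52.477, 20.546, 0.682, 0, -70.136, -16.507], TCP at [0.242, -0.63, 0.227] pointing down, gripper open.
Joint ranges: [-176.03, 176.03], [-82.01, 121.73], [-58.28, 71.71], [-173.87, 95.51], [-174.79, -0.11], [-173.66, 173.66]. Speed limits (degrees/s): [136.94, 136.94, 172.46, 180, 180, 180].

## Interface

Orientations are given as [roll, pitch, yaw] about the fixed x, y, z axes, in that order (R = Rz(yaw) Ry(pitch) Rx(roll)).
In Python, from plant import get_obs, snapshot, close_job, hold_point_z gives the robot as it stands. The module is installed in compiled form; this text tells all that it offers.
- The arm moves only by the tool jog_arm, never from a script. Its argument "commands" is a list of rows, each a list of 4 numbers: the shift along the world's x, y, z in mm, then the turn about the world's z in degrees. In form: [[x, y, z, turn], ...]. A call has exactly 10 rows; each row shifts and turns the commanded pose from where the row before left it; what a row does not reach is not made up. A row lasts 1/12 s, in which the tool goes at most 41.7 mm and 7.16 degrees, less where a joint would pass 70% of its speed; a pose out of reach is approached as far as the arm can. A call is refused whole if a number of a shift passes 41.7 or a number of a turn 7.16, either way. A call with a gripper value outside its range is refused whole. "fingers" is the finger opening in mm, from 0 to 87.6, set as the call begins (left out, the last holds). The fingers move at their own pace and stop on an object; the grip force is fixed at half the most. Time passes only in rows, so rows that do not move let the fingers close, or fill a call up. It gives the time, the measured TCP pose, the force and the opening at its end, in the units of the state.
- get_obs(): the state, without advancing time (a new reading comes with each control period).
- snapshot(name): name is "side" or "top"; returns a dict with "image" (400x640x3 uint8, red, green, blue), "fov_y" (degrees; the focal length in pixels is half the picture's height over the tangent of half this angle, whatever the lens; pixels are square), "cx", "cy" (the principal point, pixels), "dist_coeffs" ([k1, k2, p1, p2, k3] as OpenCV has them; the pictures are not rectified), "rvec" (rotation vector, rad) and "tvec" (3), from world to camera coordinates, as OpenCV has them. Camera axes: x right, y down, z forward; pixel columns grow to the right and rows downward; lengths in m; the calibration is good to about 2 mm. A picture is of the moment at which its call begins. There is no depth.
- close_job(): hands the job in, once; it reports no verdict.
The state is a dict: "clock": time; "joint_pos": joint angles; "qvel": joint speeds; "tau": joint torques, N m; "tool_pos": TCP position; "orientation": TCP orientation; "force": force on the tool from outside, world axes, zero at the start; "moment": the same for the moment, N m; "opening": finger opening in m.
Only numpy, scipy, OpenCV 4.12 (cv2) and the standard library are available. Lean on these libraries where they do the work, as an engineer would, in place of code of your own. Each camera call takes 0.05 s, during which the arm holds its last target.

## Task

Set the gap of the jaw fixture: with a fingertip on top of the knurled wheel, lightly roll it, in as many strokes as it takes, until the pointer on the sliding jaw stands opposite the pointed gauge mark on the scale rail in front of it; drive the jaw only by the wheel. Then push the lock lever outward to the right, fully home against its stop, without upsetting the setting. Leave the gauge mark and the loose parts lying round the fixture where they are.

Things in the scene. Friction and masses are not known exactly. Their poses are not given: they have to be found in the camera images.
- setter: fixed setting fixture (a slide with two jaws on a dark steel bed, 95 x 236 x 12 mm). Origin on the table under the middle of its jaw line. Its x axis points level away from the robot's side of the fixture, its y axis along the slide to the left, z up. Seen along +y (right to left) stand on it: fixed jaw with the lock lever, sliding jaw, then the wheel between two bearing posts (posts 56 mm high). Sizes and directions below are in this frame.
- wheel_centre (a point): centre of the knurled adjuster wheel, 46 mm above the table: a steel wheel of 32 mm radius, 24 mm wide, axle level along the fixture's y axis; its top (78 mm above the table) is free and higher than everything else on the fixture. A fingertip set on the top with about 4 to 10 N and drawn along x rolls it (about 1.5 N of drag needed); it turns easily, stays where it is left, and can be rolled in several strokes.
- adjuster (a joint): turn of the wheel in rad (0 to 3.6, starts at 0 to 0.4). It grows when the top of the wheel is drawn along the fixture's +x (away from the robot). Each rad drives the sliding jaw 10 mm along -y (to the right, closing the gap), and back the other way.
- pointer (a point): tip of the small steel pointer on the near side of the sliding jaw, 26 mm above the table; moves with the jaw along the fixture's y axis (jaw 46 x 28 mm, 55 mm high). It starts 10 to 27 mm left (+y) of the gauge mark.
- mark (a point): gauge mark: tip of the small pointed steel rider (12 mm wide) on the aluminium scale rail in front of the jaw, facing the pointer, 26 mm above the table. Set beforehand, stiff, stays put. Axes as the fixture's. The gap is right when pointer tip and mark tip stand opposite each other (same y in the fixture's frame).
- lever_pivot (a point): point on the upright pivot axis of the lock lever, on the fixed jaw, at the height of the lever's bar, 62 mm above the table.
- lever_ball (a point): centre of the black ball (radius 9 mm) at the free end of the lock lever, 60 mm from the pivot and 62 mm above the table. The lever is a level round bar of 5 mm radius; the fixed jaw beneath it is 50 mm high and reaches 26 mm from the pivot towards -x, outside which there is only the bed (12 mm high) or the table underneath.
- lock_lever (a joint): swing of the lock lever in rad: at 0 (unlocked) it points along the fixture's -x (toward the robot); it swings counter-clockwise seen from above, toward the fixture's -y (to the right, outward), to its stop at 1.35 (locked). Starts at 0 to 0.25; about 1 to 2 N at the ball moves it; stays where it is left.
- knurled_nut: small grey knurled nut, 36 mm across, 16 mm high, lying in front of the fixture; bystander, origin under its centre on the table.
- stop_pin: steel pin with a thick foot, 22 mm across, 41 mm high, standing left of the fixture; bystander, origin under its centre on the table.
- tool_blank_1: square tool bit 77 x 10 x 10 mm, lying in front of the fixture; bystander, origin under its centre on the table.
- clamp_jaw: stepped clamp 60 x 22 x 28 mm, left of the fixture; bystander, origin under its centre on the table.
- hex_nut: dark hexagon nut 28 mm across, 13 mm high, in front of the fixture; bystander, origin under its centre on the table.
- v_block: V-block 45 x 40 x 30 mm, right of the fixture; bystander, origin under its centre on the table.
- setting_ring: plain steel ring 60 mm across, 14 mm high, right of the fixture; bystander, origin under its centre on the table.

How it is judged (in metres and radians):
On the way, in this order (a step that is already met when the one before it is completed fails the run):
1. the pointer stands at the gauge mark, the lever still unlocked (y of pointer in the frame of mark between -0.002 and 0.002 m and value of joint lock_lever below 0.6 rad), for 0.3 s.
2. the lock lever is home, the pointer still at the mark (y of pointer in the frame of mark between -0.002 and 0.002 m and value of joint lock_lever above 1.2 rad), for 0.2 s.
At the end, for the whole second after the job is handed in: Pointer within 2 mm of the gauge mark along the slide, wheel at rest, lock lever beyond 1.2 rad of its 1.35 rad (all of step 2 and velocity of joint adjuster between -0.05 and 0.05 rad/s); the robot touches nothing.
It fails at once if the sliding jaw is pushed directly, not by the wheel (over 3 N) (contact force between any of the fingers, the arm and jaw above 3 N).
It fails at once if the wheel is pressed hard (over 60 N) (contact force between the fingers and adjuster above 60 N).
It fails at once if the gauge mark is shifted by more than 2 mm (distance of mark from where it was at the start of the episode above 0.002 m).
It fails at once if a loose part is lifted or shifted by more than 15 mm (distance of any of knurled_nut, stop_pin, tool_blank_1, clamp_jaw, hex_nut, v_block, setting_ring from where it was at the start of the episode above 0.015 m).
It also fails if it takes over 58 s, if anything falls off the work surface, if the arm or the gripper's body presses on something with over 40 N, if the wrist force passes 120 N, or if a joint passes its speed limit or range.

## Working session

There is one attempt and no reset: what is moved stays moved. The work goes in short steps, Python scripts to look and compute and a tool call to move; the robot and the scene stay as the last step left them, time stands still between calls to the robot, and variables do not carry over. Pictures are saved under pics/ and viewed, and the job is handed in when it is done.

Besides the shell and the picture viewer there is one more tool, called after "Request:" by a JSON object that holds its "name" and its "arguments". jog_arm: Moves the arm, as the interface text tells. Its arguments: {"type":"object","properties":{"commands":{"type":"array","items":{"type":"array","items":{"type":"number"}}},"fingers":{"type":"number"}},"required":["commands"]}

```bash
mkdir -p pics
cat > h.py <<'E'
import numpy as np, cv2
from plant import get_obs, snapshot, close_job, hold_point_z
def K(s):
    f=200/np.tan(np.radians(s['fov_y'])/2)
    return np.array([[f,0,s['cx']],[0,f,s['cy']],[0,0,1]])
def ray(s,uv):
    R,_=cv2.Rodrigues(np.array(s['rvec'],float)); t=np.array(s['tvec'],float).ravel()
    p=cv2.undistortPoints(np.array([[uv]],float),K(s),np.array(s['dist_coeffs'],float))[0,0]
    return -R.T@t, R.T@np.array([p[0],p[1],1])
def onz(s,uv,z):
    c,d=ray(s,uv); return c+d*(z-c[2])/d[2]
def proj(s,P):
    return cv2.projectPoints(np.array(P,float).reshape(-1,1,3),np.array(s['rvec'],float),np.array(s['tvec'],float),K(s),np.array(s['dist_coeffs'],float))[0][:,0]
def tri(s1,u1,s2,u2):
    c1,d1=ray(s1,u1);c2,d2=ray(s2,u2)
    a=np.linalg.lstsq(np.c_[d1,-d2],c2-c1,rcond=None)[0]
    p,q=c1+d1*a[0],c2+d2*a[1]; return (p+q)/2,np.linalg.norm(p-q)
def save(n,im,crop=None,k=1):
    if crop: x0,y0,x1,y1=crop; im=im[y0:y1,x0:x1]
    cv2.imwrite('pics/'+n+'.png',cv2.resize(im[:,:,::-1],None,fx=k,fy=k,interpolation=cv2.INTER_CUBIC))
E
python3 - <<'E'
from h import *
for n in('side','top'):
    s=snapshot(n); save(n+'0',s['image'],None,1.25); c,d=ray(s,(320,200)); print(n,c,d,s['fov_y'],s['dist_coeffs'])
print(get_obs(),hold_point_z)
E
```

```text
side [0.1697052 0.6335535 0.657019 ] [ 0.32542172 -0.68192015 -0.65518325] 48.594547267562305 [-0.02250264  0.          0.          0.          0.        ]
top [0.37336068 0.0305889  1.19194873] [ 0.08103547 -0.00174223 -0.99676263] 42.91299543056471 [-0.16449721  0.          0.          0.          0.        ]
{'clock': 0.1, 'joint_pos': array([-5.24778351e+01,  2.05862434e+01,  6.39708180e-01, -1.70425932e-02,
       -7.01363350e+01, -1.65056542e+01]), 'qvel': array([-0.03289116, -0.14213124,  0.1833902 ,  0.0729891 , -0.0187208 ,
       -0.07723065]), 'tau': array([-1.54722653e-03, -5.84164774e+01,  2.93750435e+01,  7.01559395e+00,
        1.01078401e-02, -8.15171256e-05]), 'tool_pos': array([ 0.24188232, -0.62970837,  0.22573605]), 'orientation': array([ 1.79915993e+02, -8.18439275e-03, -1.58989286e+02]), 'force': array([ 0.86835907, -0.62171644,  0.49613218]), 'moment': array([ 0.01312866,  0.01769603, -0.00218542]), 'opening': 0.08787031918143766} 0.0188
```

View pics/side0.png

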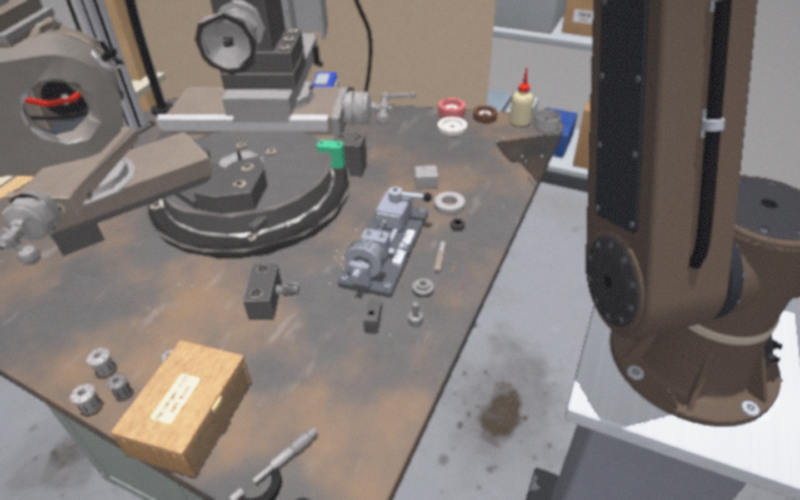

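View pics/top0.png

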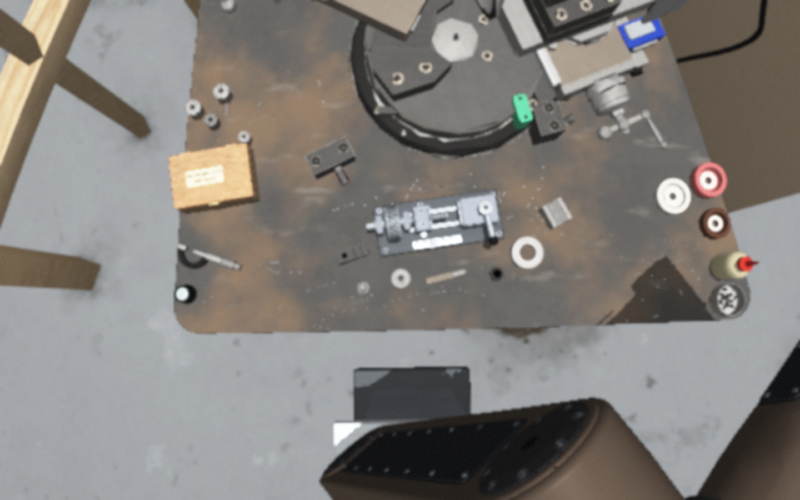

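The top view shows the fixture around (437,222)/1.25, with the wheel at about (397,222)/1.25 and the lever ball near (487,207)–(497,238)/1.25. I'll zoom in on both views.

Run:
```python
from h import *
s=snapshot('top'); save('topz',s['image'],(285,145,415,212),6)
s=snapshot('side'); save('sidez',s['image'],(262,140,352,242),5.8)
```

```text
(no output)
```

View pics/topz.png

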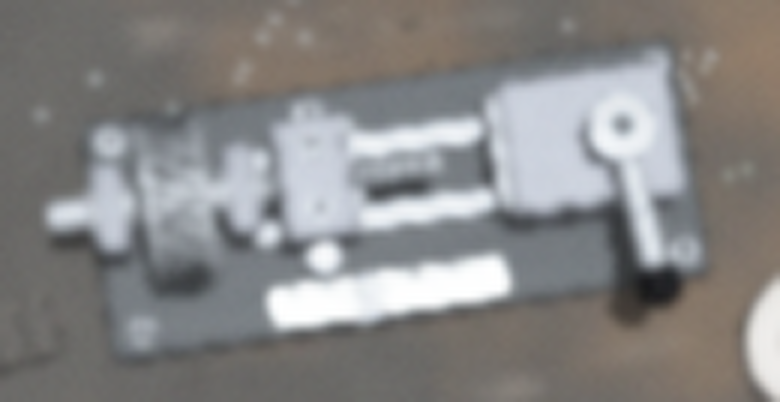

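View pics/sidez.png

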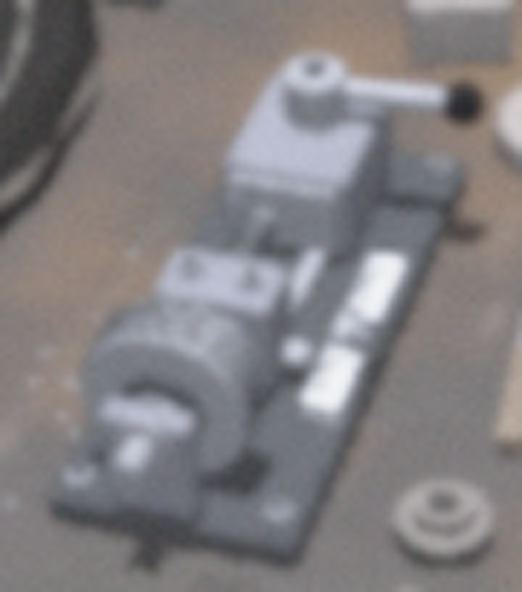

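Run:
```python
from h import *
for n,c in(('top',(322,176,374,204)),('side',(300,178,340,216))):
    ims=[]
    for i in range(6):
        s=snapshot(n); ims.append(s['image'].astype(float))
    a=np.mean(ims,0); np.save(n+'_avg.npy',a)
    x0,y0,x1,y1=c; b=np.clip((a-60)*1.25,0,255).astype(np.uint8); b=np.clip(((a/255)**1.8)*255,0,255).astype(np.uint8)
    save(n+'m',b,c,15)
    import pickle; s.pop('image'); pickle.dump(s,open(n+'.pkl','wb'))
s=pickle.load(open('top.pkl','rb'))
Z=[(80,125),(655,45),(708,268),(115,358)]
P=[onz(s,(285+u/6,145+v/6),.012) for u,v in Z]; print(np.round(P,4))
P=np.array(P); print([np.linalg.norm(P[i]-P[i-1]) for i in range(4)], P.mean(0))
for i,j in((0,1),(3,2)): d=P[i]-P[j]; print(np.degrees(np.arctan2(d[1],d[0])))
for i,j in((1,2),(0,3)): d=P[i]-P[j]; print(np.degrees(np.arctan2(d[1],d[0])))
```

```text
[[ 0.5505  0.0777  0.012 ]
 [ 0.5784 -0.1485  0.012 ]
 [ 0.4899 -0.1663  0.012 ]
 [ 0.4591  0.0655  0.012 ]]
[np.float64(0.09219755119865725), np.float64(0.22790267909325748), np.float64(0.09026104980263629), np.float64(0.23390987569078303)] [ 0.51945717 -0.04288129  0.012     ]
97.02325270749422
97.56186101255076
11.432588899491396
7.609002229166942
```

View pics/topm.png

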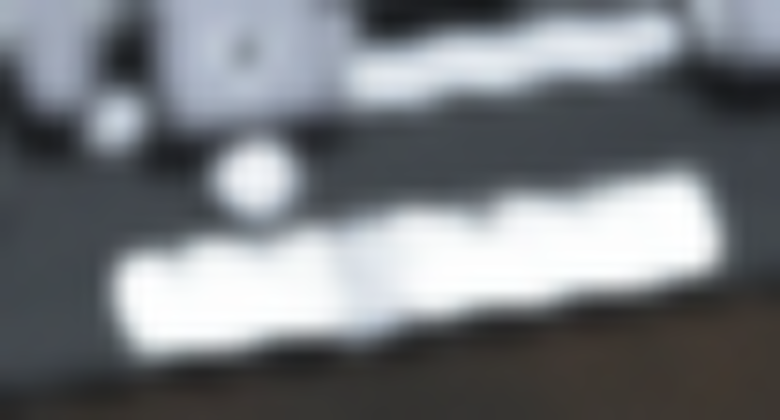

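View pics/sidem.png

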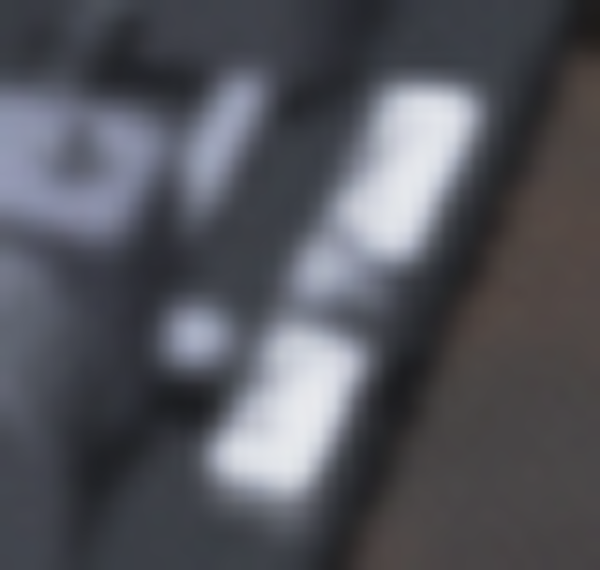

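```bash
cat > meas.py <<'E'
from h import *
import pickle
def avg(n,k=6):
    s=[snapshot(n) for _ in range(k)]; a=np.mean([x['image'].astype(float) for x in s],0); return s[0],a
def wc(g,x0,y0,x1,y1,th):
    w=np.clip(g[y0:y1,x0:x1]-th,0,None); Y,X=np.mgrid[y0:y1,x0:x1]
    return np.array([(w*X).sum(),(w*Y).sum()])/w.sum()
E
python3 - <<'E'
from meas import *
t=np.load('top_avg.npy').mean(2); d=np.load('side_avg.npy').mean(2)
np.set_printoptions(linewidth=220)
print(t[184:202,326:374].astype(int)[:, :]); print(d[180:214,308:336].astype(int))
st=pickle.load(open('top.pkl','rb'));ss=pickle.load(open('side.pkl','rb'))
m=(t>165).astype(np.uint8); n,l,stt,c=cv2.connectedComponentsWithStats(m[184:205,326:374])
print(stt,c)
for i in range(1,n):
    if stt[i,4]>60:
        ys,xs=np.where(l==i); r=cv2.fitLine(np.c_[xs+326,ys+184].astype(np.float32),cv2.DIST_L2,0,.01,.01).ravel()
        a=onz(st,r[2:]-r[:2]*15,.024);b=onz(st,r[2:]+r[:2]*15,.024); print('yawrail',np.degrees(np.arctan2(*(a-b)[[1,0]])),a,b)
E
```

```text
[[112 149 197 220 214 174 133 137 154 160 159 161 166 165 150 128 112 107 111 122 129 128 128 130 130 129 128 126 126 126 126 126 126 125 124 123 123 122 122 121 122 121 118 115 112 111 112 113]
 [ 96 135 177 193 180 141 105 100 109 117 132 161 189 197 176 134 101  95 104 116 123 126 127 127 128 127 126 125 125 125 125 124 125 123 124 123 123 122 122 122 123 124 122 121 120 120 121 121]
 [101 119 138 148 138 113  89  83  87 109 159 209 234 237 223 174 127 112 117 122 126 126 126 126 126 126 126 125 125 125 124 125 125 124 125 126 126 127 129 131 137 140 133 125 123 122 123 122]
 [116 118 124 126 123 111 100  98 101 131 190 234 246 247 237 201 149 126 125 125 125 126 125 126 126 125 126 126 127 128 130 129 128 130 135 144 151 159 165 174 186 188 166 138 125 123 122 123]
 [123 124 124 125 125 122 118 117 118 140 190 232 244 244 234 198 152 130 126 127 129 129 132 132 132 131 134 136 143 156 163 162 160 161 170 188 202 218 226 233 240 237 212 161 129 123 122 123]
 [125 125 126 126 127 126 125 125 124 130 161 204 228 230 214 176 145 132 133 140 146 152 163 171 170 167 168 167 178 205 222
[... 5875 characters left out ...]
119 122 134 158 180 192 202 212 212 186 145 114  97  88  99 115 125 127 126 127 126 126 126 126 126]
 [113 119 120 120 121 127 140 153 161 168 176 173 155 129 106  92  91 108 122 125 127 126 127 125 126 126 127 126]
 [116 119 119 119 121 121 126 132 136 145 153 153 140 118 100  93 102 118 125 128 127 128 126 126 127 126 125 126]
 [118 119 119 119 119 118 118 119 123 129 137 136 126 110  94  94 110 123 128 129 128 126 126 125 125 125 126 124]]
[[  0   0  48  21 647]
 [  2   0   4   2   7]
 [  3   0  42  16 354]] [[24.38176198 10.82225657]
 [ 3.28571429  0.42857143]
 [22.28813559  8.68644068]]
yawrail 94.65053438225002 [ 0.48119931 -0.0025084   0.024     ] [ 0.48682277 -0.07163865  0.024     ]
```

Run:
```python
from meas import *
t=np.load('top_avg.npy').mean(2); d=np.load('side_avg.npy').mean(2)
st=pickle.load(open('top.pkl','rb'));ss=pickle.load(open('side.pkl','rb'))
def edge(cols,rows,g,th,up):
    out=[]
    for c in cols:
        col=g[rows[0]:rows[1],c]
        for i in range(len(col)-1):
            if (col[i]-th)*(col[i+1]-th)<0 and ((col[i+1]<th)==up):
                out.append((c,rows[0]+i+(col[i]-th)/(col[i]-col[i+1]))); break
    return np.array(out)
e=edge(range(332,364),(192,204),t,178,True)
P=np.array([onz(st,q,.022) for q in e]); pf=np.polyfit(P[:,1],P[:,0],1); print('lower rail edge yaw',-np.degrees(np.arctan(pf[0])),np.abs(np.polyval(pf,P[:,1])-P[:,0]).max())
pt=wc(t,334,184,343,190,140); ps=wc(d,310,197,315,203,140); print(pt,ps)
print('pointer',tri(st,pt,ss,ps), onz(st,pt,.026),onz(ss,ps,.026))
print('mark',[onz(st,(345.5,y),.026) for y in(190,195,198)],[onz(ss,q,.026) for q in((320.5,195.3),(319.5,194.5))])
def z(u,v): return (285+u/6,145+v/6)
def y(u,v): return (262+u/5.8,140+v/5.8)
print('pivot',tri(st,z(622,125),ss,y(315,68))); print('ball',tri(st,z(655,287),ss,y(464,103)),onz(st,z(655,287),.062),onz(ss,y(464,103),.062))
print('wheel top patch', onz(st,z(178,205),.078), tri(st,z(175,205),ss,y(165,325)))
```

```text
lower rail edge yaw 7.265289396983077 0.0009302729237161134
[338.54199369 187.06370108] [312.62292443 199.87699085]
pointer (array([ 0.4968832 , -0.01469085,  0.02845316]), np.float64(0.0002340509522146456)) [ 0.49725253 -0.01474169  0.026     ] [ 0.49804699 -0.01725585  0.026     ]
mark [array([ 0.49015421, -0.03063227,  0.026     ]), array([ 0.47858722, -0.03036279,  0.026     ]), array([ 0.4716567 , -0.03020206,  0.026     ])] [array([ 0.48866792, -0.03801242,  0.026     ]), array([ 0.49182559, -0.03962384,  0.026     ])]
pivot (array([ 0.53805293, -0.12577519,  0.07264916]), np.float64(0.000395454304727662))
ball (array([ 0.47837321, -0.13720689,  0.06481014]), np.float64(0.0009743911779317936)) [ 0.47817603 -0.13779309  0.062     ] [ 0.48030524 -0.14071573  0.062     ]
wheel top patch [0.51021047 0.0395279  0.078     ] (array([0.51362351, 0.04218255, 0.07797214]), np.float64(0.007406087469211441))
```

Run:
```python
from meas import *
t=np.load('top_avg.npy').mean(2); d=np.load('side_avg.npy').mean(2)
st=pickle.load(open('top.pkl','rb'));ss=pickle.load(open('side.pkl','rb'))
th=np.radians(7.3); ex=np.array([np.cos(th),np.sin(th),0]); ey=np.array([-np.sin(th),np.cos(th),0])
f=lambda P:(P@ex,P@ey)
pt=np.array([338.54,187.06]);ps=np.array([312.62,199.88])
print('pointer top/side f',f(onz(st,pt,.0275)),f(onz(ss,ps,.0275)))
# rail extent both views at z .022
yy=np.arange(-.135,-.045,.002)
for nm,s,g in(('top',st,t),('side',ss,d)):
  for xf in (.468,.474,.480,.486):
    P=np.array([ex*xf+ey*y+np.array([0,0,.024]) for y in yy]); q=proj(s,P).astype(np.float32)
    v=cv2.remap(g.astype(np.float32),q[:,:1].copy(),q[:,1:].copy(),cv2.INTER_LINEAR).ravel()
    print(nm,xf,' '.join('%d:%d'%(-1000*y,a) for y,a in zip(yy,v)))
```

```text
pointer top/side f (np.float64(0.4912073302483305), np.float64(-0.07772403754380282)) (np.float64(0.4912428678405322), np.float64(-0.0787552201920096))
top 0.468 135:241 133:244 131:245 129:245 127:243 125:237 123:236 121:239 119:243 117:246 114:246 112:245 110:243 108:238 106:237 104:240 102:241 100:240 98:235 96:232 94:233 92:233 90:233 88:235 86:239 84:243 82:244 80:244 78:241 76:237 74:237 72:241 70:243 68:245 66:245 64:245 62:241 60:236 58:230 56:215 54:180 52:146 50:129 48:124 46:124 44:124
top 0.474 135:253 133:253 131:253 129:253 127:253 125:253 123:253 121:253 119:253 117:253 114:253 112:252 110:252 108:253 106:253 104:253 102:253 100:251 98:248 96:245 94:242 92:239 90:237 88:240 86:245 84:250 82:251 80:252 78:252 76:253 74:253 72:253 70:254 68:253 66:253 64:253 62:253 60:253 58:253 56:248 54:228 52:178 50:140 48:130 46:127 44:127
top 0.48 135:233 133:231 131:227 129:223 127:218 125:219 123:223 121:228 119:233 117:234 114:227 112:214 110:209 108:217 106:228 104:233 102:238 100:239 98:237 96:231 94:227 92:225 90:220 88:215 86:224 84:230 82:230 80:227 78:223 76:220 74:227 72:2
[... 1153 characters left out ...]
side 0.48 135:212 133:205 131:200 129:196 127:197 125:198 123:201 121:205 119:210 117:210 114:205 112:199 110:192 108:190 106:195 104:201 102:207 100:204 98:199 96:191 94:179 92:170 90:177 88:189 86:202 84:211 82:215 80:213 78:205 76:200 74:198 72:204 70:206 68:210 66:212 64:213 62:221 60:226 58:224 56:210 54:191 52:166 50:146 48:133 46:125 44:120
side 0.486 135:126 133:126 131:125 129:127 127:127 125:126 123:125 121:127 119:128 117:128 114:126 112:128 110:129 108:129 106:133 104:135 102:135 100:132 98:132 96:131 94:127 92:126 90:129 88:134 86:138 84:146 82:154 80:154 78:147 76:140 74:131 72:119 70:108 68:104 66:101 64:106 62:114 60:122 58:123 56:123 54:121 52:120 50:119 48:119 46:120 44:120
```

Run:
```python
from meas import *
st=pickle.load(open('top.pkl','rb'));ss=pickle.load(open('side.pkl','rb'))
th=np.radians(7.3); ex=np.array([np.cos(th),np.sin(th),0]); ey=np.array([-np.sin(th),np.cos(th),0])
z=lambda u,v:(285+u/6,145+v/6)
for n,p,h in(('stub',(65,215),.046),('wnear',(183,290),.046),('wfar',(165,118),.046),('post',(112,190),.056),('post2',(240,192),.056),('jaw',(315,178),.055),('pivot',(622,125),.0726),('wl',(143,200),.07),('wr',(212,200),.07)):
    P=onz(st,z(*p),h); print(n,P,P@ex,P@ey)
for xf,yf in((.514,-.025),(.512,-.025)): print(ex*xf+ey*yf)
a=np.load('top_avg.npy').astype(np.uint8); save('wheel',a,(290,155,335,200),14)
```

```text
stub [0.51114714 0.08254718 0.046     ] 0.5174928360694404 0.016929372342880156
wnear [0.48184255 0.03847636 0.046     ] 0.482825928334355 -0.02306064626188459
wfar [0.5474507  0.04412433 0.046     ] 0.548619952201971 -0.025794929828433556
post [0.51904302 0.06433927 0.056     ] 0.5230111300538636 -0.0021342307455245475
post2 [0.51738794 0.01638282 0.056     ] 0.5152758950223516 -0.04949166968531446
jaw [ 0.52229597 -0.01189175  0.055     ] 0.5165514497276473 -0.0781606893665345
pivot [ 0.53787591 -0.12585568  0.0726    ] 0.5175243210235683 -0.1931805381445136
wl [0.5133007  0.05250965 0.07      ] 0.5158122337742085 -0.013138326273901286
wr [0.51282179 0.02697838 0.07      ] 0.5120930801123764 -0.038401796079777395
[0.51301036 0.04051385 0.        ]
[0.51102657 0.04025972 0.        ]
```

View pics/wheel.png

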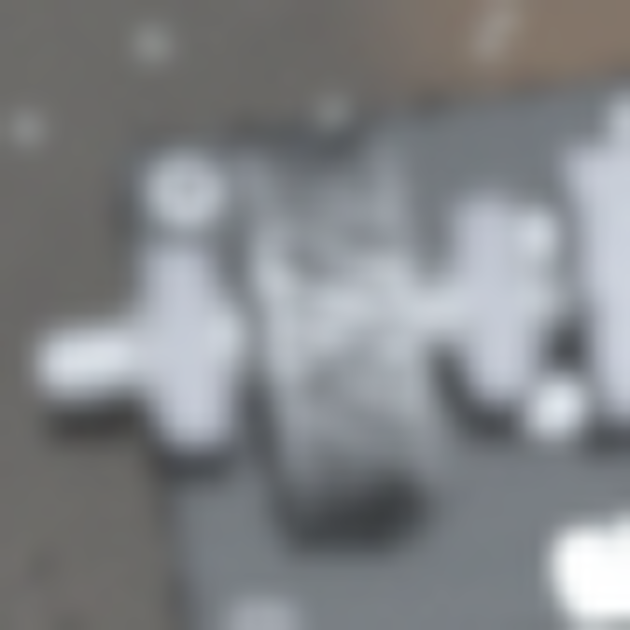

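Request:
{"name": "jog_arm", "arguments": {"commands": [[25,41,0,7],[25,41,0,7],[25,41,0,7],[25,41,0,7],[25,41,0,7],[25,41,0,7],[25,41,0,7],[25,41,0,7],[25,41,0,7],[25,41,0,7]], "fingers": 0}}

```text
clock: 1.63
tool_pos: [0.4597, -0.2725, 0.2271]
orientation: [-179.9, -0.0, -88.6]
force: [0.7, -0.4, 0.6]
opening: 0.0265
```

Request:
{"name": "jog_arm", "arguments": {"commands": [[2,40,0,6.3],[2,40,0,0],[2,40,0,0],[2,40,0,0],[2,40,-10,0],[2,40,-20,0],[0,19,-30,0],[0,0,-30,0],[0,0,-20,0],[0,0,0,0]]}}

```text
clock: 2.47
tool_pos: [0.4681, -0.0181, 0.1144]
orientation: [179.6, -0.0, -82.7]
force: [-0.4, 0.2, 0.8]
opening: 0.0003
```

Run:
```python
from h import *
o=get_obs(); print(o['tool_pos'],o['orientation'],o['force'],o['opening'])
s=snapshot('side'); save('s1',s['image'],(222,100,352,242),4.2)
```

```text
[ 0.46813345 -0.01814054  0.1144376 ] [ 1.79634049e+02 -3.63331614e-02 -8.26517988e+01] [-0.40284986  0.21852087  0.78482447] 0.00026585496469042503
```

View pics/s1.png

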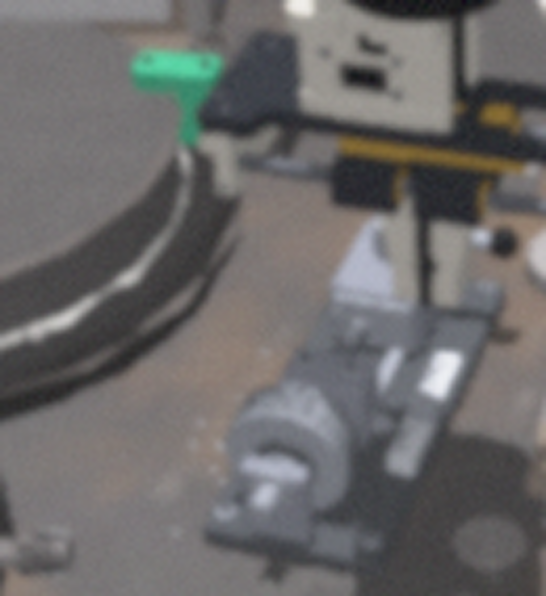

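Request:
{"name": "jog_arm", "arguments": {"commands": [[9,14,0,0],[9,14,0,0],[9,14,-5,0],[9,15,-8,0],[0,0,-8,0],[0,0,-4,0],[0,0,0,0],[0,0,0,0],[0,0,0,0],[0,0,0,0]]}}

```text
clock: 3.35
tool_pos: [0.507, 0.0387, 0.0935]
orientation: [-180.0, 0.0, -82.7]
force: [0.3, -0.2, 0.8]
opening: 0.0006
```

Run:
```python
from h import *
o=get_obs(); print(o['tool_pos'],o['orientation'],o['force'],o['opening'])
s=snapshot('side'); save('s2',s['image'],(252,130,342,242),5)
s=snapshot('top'); save('t2',s['image'],(285,135,415,212),6)
```

```text
[0.50700388 0.03870858 0.09348977] [-1.79951974e+02  1.05346631e-02 -8.27022107e+01] [ 0.33539905 -0.23559609  0.77444079] 0.0006217642786561168
```

View pics/s2.png

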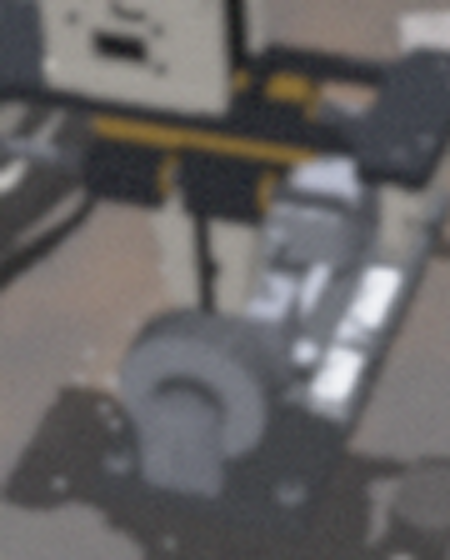

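View pics/t2.png

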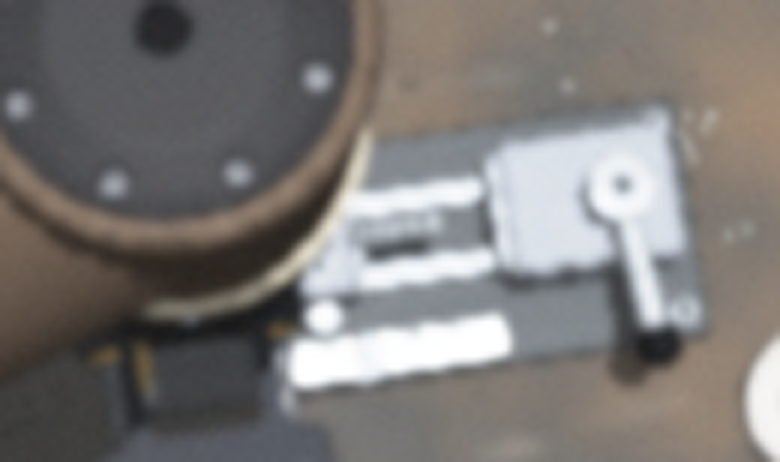

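Request:
{"name": "jog_arm", "arguments": {"commands": [[-4,-0.5,-3,0],[0,0,-3,0],[0,0,-2,0],[0,0,-1,0],[0,0,0,0],[0,0,0,0],[0,0,0,0],[0,0,0,0],[0,0,0,0],[0,0,0,0]]}}

```text
clock: 4.28
tool_pos: [0.5029, 0.0384, 0.084]
orientation: [-180.0, 0.0, -82.7]
force: [0.1, -0.3, -0.7]
opening: 0.0004
```

Request:
{"name": "jog_arm", "arguments": {"commands": [[0,0,-2,0],[0,0,-2,0],[0,0,-1,0],[0,0,0,0],[0,0,0,0],[0,0,0,0],[0,0,0,0],[0,0,0,0],[0,0,0,0],[0,0,0,0]]}}

```text
clock: 5.12
tool_pos: [0.5029, 0.0384, 0.079]
orientation: [-180.0, 0.0, -82.7]
force: [0.9, -0.2, 0.4]
opening: 0.0005
```

Request:
{"name": "jog_arm", "arguments": {"commands": [[0,0,-0.5,0],[0,0,-0.5,0],[0,0,-0.3,0],[0,0,0,0],[0,0,0,0],[0,0,0,0],[0,0,0,0],[0,0,0,0],[0,0,0,0],[0,0,0,0]]}}

```text
clock: 5.95
tool_pos: [0.5029, 0.0384, 0.0777]
orientation: [-180.0, 0.0, -82.7]
force: [-0.5, 0.5, 2.4]
opening: -0.0
```

Request:
{"name": "jog_arm", "arguments": {"commands": [[0,0,-0.3,0],[0,0,-0.2,0],[0,0,0,0],[0,0,0,0],[0,0,0,0],[0,0,0,0],[0,0,0,0],[0,0,0,0],[0,0,0,0],[0,0,0,0]]}}

```text
clock: 6.78
tool_pos: [0.5029, 0.0384, 0.0772]
orientation: [-180.0, 0.0, -82.7]
force: [-0.2, 0.0, 5.1]
opening: 0.0005
```

Request:
{"name": "jog_arm", "arguments": {"commands": [[2.5,0.32,0,0],[2.5,0.32,0,0],[2.5,0.32,0,0],[2.5,0.32,0,0],[2.5,0.32,0,0],[2.5,0.32,0,0],[2.5,0.32,0,0],[2.5,0.32,0,0],[0,0,0,0],[0,0,0,0]]}}

```text
clock: 7.62
tool_pos: [0.5241, 0.0411, 0.0779]
orientation: [-179.9, -0.0, -82.7]
force: [1.5, -0.5, 7.6]
opening: 0.0003
```

```bash
cat > look.py <<'E'
from meas import *
import sys
n=sys.argv[1]
th=np.radians(7.3); ex=np.array([np.cos(th),np.sin(th),0]); ey=np.array([-np.sin(th),np.cos(th),0])
o=get_obs(); print(o['clock'],o['tool_pos'],o['force'])
def blob(g,s,yf0=None):
    # pointer centroid: search near line xf=.4912,z=.0275
    yy=np.arange(-.105,-.065,.0005)
    q=proj(s,[ex*.4912+ey*y+np.array([0,0,.0275]) for y in yy]).astype(np.float32)
    v=cv2.remap(g.astype(np.float32),q[:,:1].copy(),q[:,1:].copy(),cv2.INTER_LINEAR).ravel()
    print('prof',' '.join('%d:%d'%(-1000*y,a) for y,a in zip(yy[::4],v[::4])))
    w=np.clip(v-v.max()*.75,0,None); return (w*yy).sum()/w.sum()
for nm,c in(('top',(322,176,374,204)),('side',(300,178,340,216))):
    s,a=avg(nm,3); g=a.mean(2)
    print(nm,'pointer yf',blob(g,s))
    save(n+nm,np.clip((a/255)**1.8*255,0,255).astype(np.uint8),c,13)
    np.save(n+nm+'.npy',a)
E
python3 look.py l1; python3 -c "
import cv2,numpy as np
a=cv2.imread('pics/l1top.png');b=cv2.imread('pics/l1side.png')
h=600;o=np.zeros((h,800,3),np.uint8);a=cv2.resize(a,None,fx=.6,fy=.6);b=cv2.resize(b,None,fx=.72,fy=.72);o[:a.shape[0],:a.shape[1]]=a;o[:b.shape[0],a.shape[1]:a.shape[1]+b.shape[1]]=b;cv2.imwrite('pics/l1.png',o)"
```

```text
7.6167 [0.52410836 0.04112093 0.07788826] [ 1.4564498  -0.54629011  7.56824344]
prof 105:141 103:139 100:138 98:136 96:133 94:133 92:146 90:186 88:226 86:247 84:252 82:251 80:246 78:229 76:181 74:142 72:124 70:124 68:130 66:136
top pointer yf -0.08402974519534752
prof 105:116 103:115 100:116 98:117 96:120 94:126 92:139 90:158 88:181 86:191 84:197 82:189 80:176 78:151 76:126 74:103 72:90 70:83 68:82 66:85
side pointer yf -0.08525762947204295
```

View pics/l1.png

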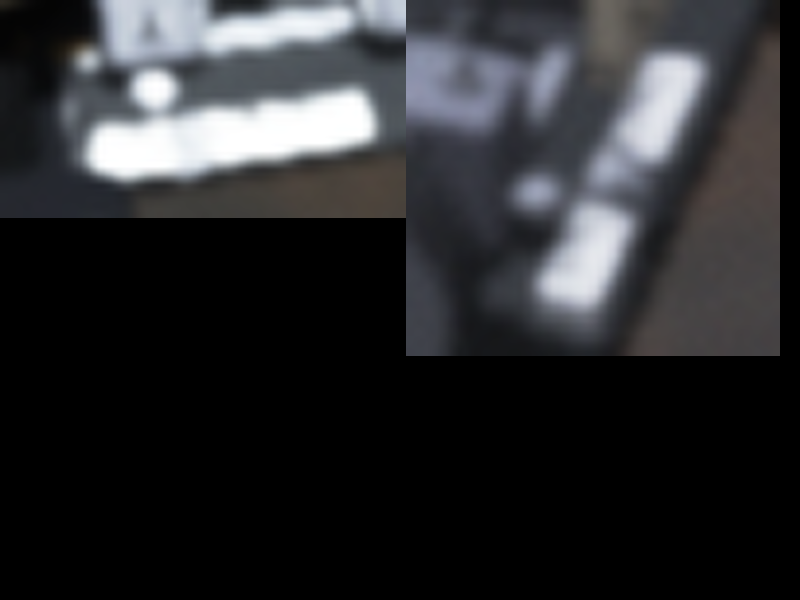

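Request:
{"name": "jog_arm", "arguments": {"commands": [[0,0,5,0],[0,0,5,0],[-7,-0.9,0,0],[-8,-1.0,0,0],[-7,-0.9,0,0],[0,0,-4,0],[0,0,-3,0],[0,0,-1,0],[0,0,0,0],[0,0,0,0]]}}

```text
clock: 8.75
tool_pos: [0.501, 0.0382, 0.0789]
orientation: [180.0, -0.0, -82.7]
force: [-0.4, 1.1, 0.3]
opening: 0.0008
```

Request:
{"name": "jog_arm", "arguments": {"commands": [[0,0,-0.6,0],[0,0,-0.5,0],[0,0,-0.4,0],[0,0,-0.2,0],[0,0,0,0],[0,0,0,0],[0,0,0,0],[0,0,0,0],[0,0,0,0],[0,0,0,0]]}}

```text
clock: 9.58
tool_pos: [0.501, 0.0382, 0.0776]
orientation: [-180.0, 0.0, -82.7]
force: [-0.2, -0.4, 3.2]
opening: 0.0004
```

Request:
{"name": "jog_arm", "arguments": {"commands": [[0,0,-0.3,0],[0,0,-0.1,0],[2.5,0.32,0,0],[2.5,0.32,0,0],[2.5,0.32,0,0],[2.5,0.32,0,0],[2.5,0.32,0,0],[2.5,0.32,0,0],[2.5,0.32,0,0],[0,0,0,0]]}}

```text
clock: 10.42
tool_pos: [0.5198, 0.0406, 0.0781]
orientation: [-179.9, -0.0, -82.6]
force: [0.2, -0.6, 8.8]
opening: 0.0002
```

```bash
cat > comb.py <<'E'
import cv2,numpy as np,sys
n=sys.argv[1]
a=cv2.imread(f'pics/{n}top.png');b=cv2.imread(f'pics/{n}side.png')
o=np.zeros((360,800,3),np.uint8);a=cv2.resize(a,None,fx=.6,fy=.6);b=cv2.resize(b,None,fx=.72,fy=.72);o[:a.shape[0],:a.shape[1]]=a;o[:b.shape[0],a.shape[1]:a.shape[1]+b.shape[1]]=b;cv2.imwrite(f'pics/{n}.png',o)
E
python3 look.py l2; python3 comb.py l2
```

```text
10.4167 [0.51982437 0.04061926 0.07814769] [ 0.2454448  -0.56851803  8.79993169]
prof 105:136 103:135 100:136 98:149 96:181 94:229 92:246 90:250 88:250 86:245 84:223 82:182 80:140 78:131 76:131 74:134 72:137 70:139 68:140 66:139
top pointer yf -0.09006467551162174
prof 105:118 103:120 100:130 98:144 96:165 94:183 92:195 90:198 88:198 86:182 84:161 82:137 80:115 78:95 76:84 74:78 72:81 70:84 68:88 66:90
side pointer yf -0.09114787841393242
```

View pics/l2.png

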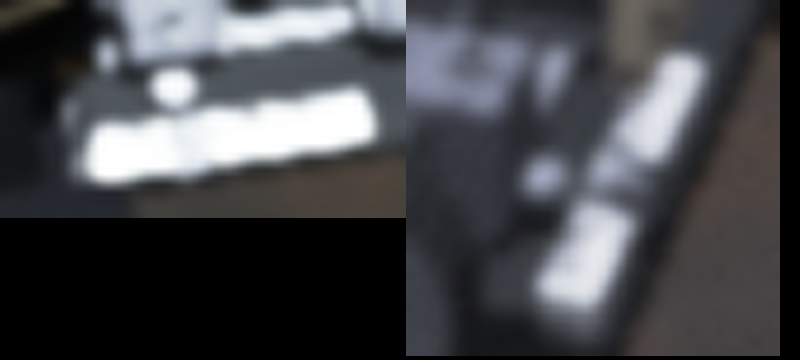

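Run:
```python
from meas import *
T0=np.load('top_avg.npy');D0=np.load('side_avg.npy');T2=np.load('l2top.npy');D2=np.load('l2side.npy');T1=np.load('l1top.npy')
st=pickle.load(open('top.pkl','rb'));ss=pickle.load(open('side.pkl','rb'))
th=np.radians(7.3); ex=np.array([np.cos(th),np.sin(th),0]); ey=np.array([-np.sin(th),np.cos(th),0])
yy=np.arange(-.116,-.070,.002)
def prof(s,g,xf,z):
    q=proj(s,[ex*xf+ey*y+np.array([0,0,z]) for y in yy]).astype(np.float32)
    return cv2.remap(g.astype(np.float32),q[:,:1].copy(),q[:,1:].copy(),cv2.INTER_CUBIC).ravel()
print(' '*14,' '.join('%4d'%round(-1000*y) for y in yy))
for nm,T in(('T0',T0),('T2',T2)):
  for xf in np.arange(.458,.492,.003):
    print(nm,'R  %.3f   '%xf,' '.join('%4d'%a for a in prof(st,T[:,:,0],xf,.026)))
  for xf in np.arange(.458,.492,.003):
    print(nm,'B-R %.3f  '%xf,' '.join('%4d'%a for a in prof(st,T[:,:,2]-T[:,:,0],xf,.026)))
save('hT',np.clip((T0-200)*4.6,0,255).astype(np.uint8),(322,176,374,204),15)
save('hD',np.clip((D0-90)*1.6,0,255).astype(np.uint8),(306,180,336,214),17)
```

```text
116  114  112  110  108  106  104  102  100   98   96   94   92   90   88   86   84   82   80   78   76   74   72
T0 R  0.458     110  109  108  108  108  108  108  106  104  103  102  102  102  103  104  104  103  103  104  105  107  108  109
T0 R  0.461      98   96   95   95   95   97   98   97   95   93   93   97  103  108  105   98   91   88   88   90   93   96   98
T0 R  0.464     146  138  130  126  126  134  140  141  134  134  144  158  167  169  163  150  139  131  124  121  126  135  143
T0 R  0.467     239  233  227  223  224  230  237  237  227  218  217  223  225  228  232  235  234  230  225  221  224  233  240
T0 R  0.470     254  253  252  252  253  254  254  254  251  245  239  236  236  237  243  249  252  252  252  252  253  254  254
T0 R  0.473     253  253  253  253  254  254  253  252  250  246  242  237  234  234  240  247  251  252  252  253  254  254  254
T0 R  0.476     250  248  246  247  249  251  251  250  248  244  241  239  235  233  237  245  249  250  249  249  249  251  252
T0 R  0.479     240  231  218  219  232  240  244  245  244  242  236  233  
[... 4553 characters left out ...]
    4    3    2    0    0    0    0    0    0    0
T2 B-R 0.479      2    3    4    4    3    2    1    1    1    2    3    5    5    6    5    2    2    2    3    4    3    2    1
T2 B-R 0.482      7    9    9   10    9    8    7    6    5    6   10   11   11   11    9    6    6    8    9   10   10    9    7
T2 B-R 0.485     11   11   11   11   10   10   10   11   10   10   11   12   12   12   12   12   10    9   10   11   11   11   11
T2 B-R 0.488     11   11   11   11   11   11   11   11   11   12   11    7    3    2    3    7   10   10    9   10   11   11   11
T2 B-R 0.491     11   10   10   11   11   11   11   10   10   12    8    3    2    1    1    3    7   10   10    9   10   10   11
```

View pics/hT.png

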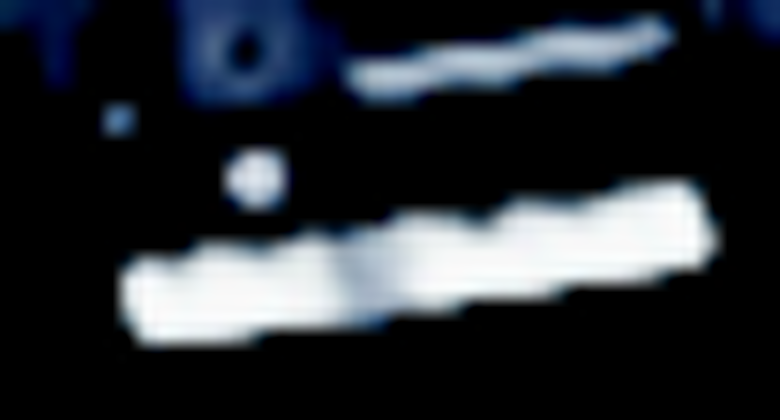

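View pics/hD.png

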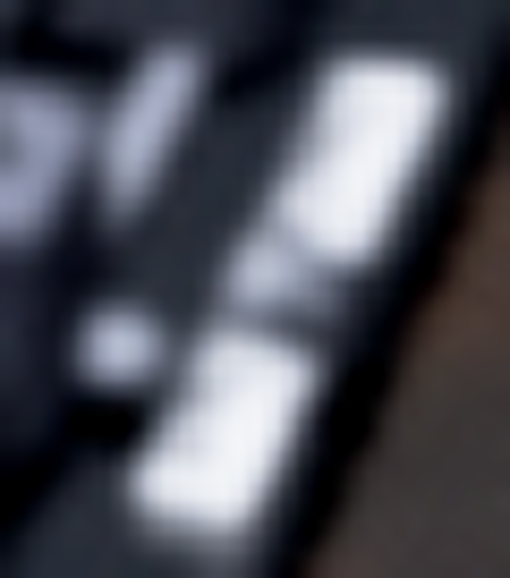

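Request:
{"name": "jog_arm", "arguments": {"commands": [[1,0.13,0,0],[1,0.13,0,0],[1,0.13,0,0],[1,0.13,0,0],[1,0.13,0,0],[0,0,0,0],[0,0,0,0],[0,0,0,0],[0,0,0,0],[0,0,0,0]]}}

```text
clock: 11.55
tool_pos: [0.5243, 0.0412, 0.0779]
orientation: [-179.9, -0.0, -82.7]
force: [0.1, 0.0, 7.1]
opening: 0.0005
```

```bash
python3 look.py l3; python3 comb.py l3
```

```text
11.55 [0.52429037 0.04117019 0.07787706] [0.14245533 0.01038458 7.09684565]
prof 105:134 103:133 100:141 98:169 96:210 94:242 92:250 90:250 88:245 86:226 84:189 82:149 80:130 78:130 76:132 74:134 72:138 70:140 68:140 66:139
top pointer yf -0.09153226916652919
prof 105:120 103:124 100:138 98:157 96:177 94:193 92:197 90:190 88:178 86:156 84:132 82:111 80:94 78:85 76:83 74:85 72:89 70:91 68:91 66:91
side pointer yf -0.09305598288683176
```

View pics/l3.png

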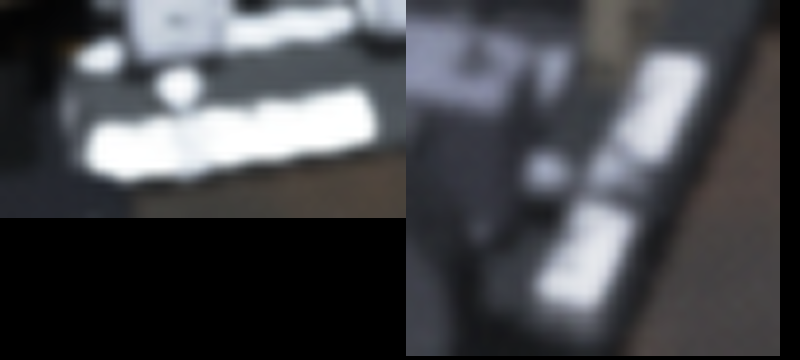

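Run:
```python
from meas import *
T=np.load('l3top.npy');D=np.load('l3side.npy')
st=pickle.load(open('top.pkl','rb'));ss=pickle.load(open('side.pkl','rb'))
th=np.radians(7.3); ex=np.array([np.cos(th),np.sin(th),0]); ey=np.array([-np.sin(th),np.cos(th),0])
for nm,s,a,(x0,y0,x1,y1),k,yo in(('T',st,T,(330,180,360,204),13,0),('D',ss,D,(306,180,336,214),13,-.0012)):
    b=np.clip(((a-80)/175).clip(0,1)**1.5*255,0,255).astype(np.uint8)[y0:y1,x0:x1]
    b=cv2.resize(b,None,fx=k,fy=k,interpolation=cv2.INTER_CUBIC)
    def dr(P,col):
        q=(proj(s,P)-[x0,y0]+.5)*k
        cv2.polylines(b,[q.astype(np.int32).reshape(-1,1,2)],False,col,1)
    # rider box 12 wide, base z .022, top .033, xf .466-.482; centreline
    m=-.0919+yo
    F=lambda x,y,z: ex*x+ey*y+np.array([0,0,z])
    for z,c in((.022,(0,255,0)),(.033,(255,0,0))):
        dr([F(.466,m-.006,z),F(.480,m-.006,z),F(.485,m,z),F(.480,m+.006,z),F(.466,m+.006,z),F(.466,m-.006,z)],c)
    dr([F(.460,m,.026),F(.505,m,.026)],(255,255,0))
    save('ov'+nm,b)
a=cv2.imread('pics/ovT.png');b=cv2.imread('pics/ovD.png');o=np.zeros((450,800,3),np.uint8);o[:a.shape[0],:a.shape[1]]=a;o[:b.shape[0],400:400+b.shape[1]]=b[:, :400];cv2.imwrite('pics/ov.png',o)
```

```text
(no output)
```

View pics/ov.png

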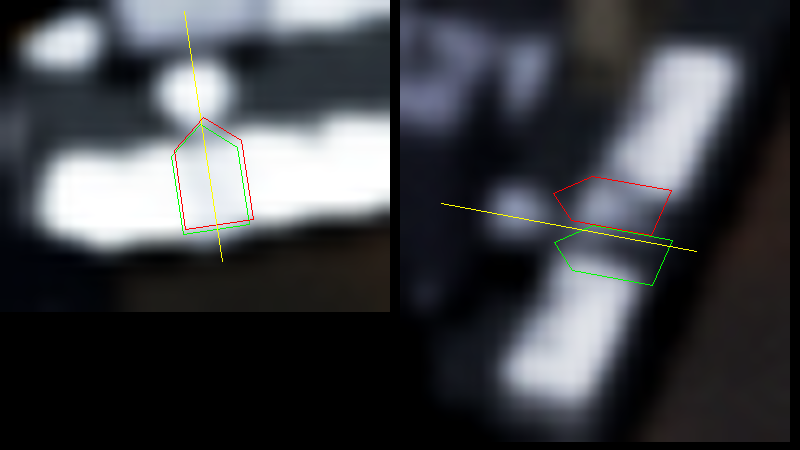

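Request:
{"name": "jog_arm", "arguments": {"commands": [[0,0,1,0],[0,0,2,0],[0,0,10,0],[0,0,15,0],[0,0,12,0],[-9,-35,0,0],[-9,-35,0,0],[-9,-35,0,0],[-9,-35,0,0],[0,0,0,0]]}}

```text
clock: 12.68
tool_pos: [0.4848, -0.1029, 0.1173]
orientation: [179.9, 0.0, -82.9]
force: [-0.5, 0.3, -0.1]
opening: 0.0008
```

```bash
python3 look.py l4; python3 comb.py l4
python3 - <<'E'
from h import *
a=np.load('l4top.npy').astype(np.uint8); save('t4',a,(285,135,415,212),6)
E
```

```text
12.6833 [ 0.48484404 -0.10285989  0.11733904] [-0.50479773  0.32542591 -0.13725307]
prof 105:96 103:96 100:97 98:97 96:97 94:97 92:97 90:97 88:97 86:97 84:97 82:97 80:98 78:97 76:97 74:97 72:97 70:98 68:98 66:98
top pointer yf -0.08507222364137682
prof 105:69 103:72 100:80 98:88 96:98 94:106 92:111 90:112 88:110 86:106 84:99 82:91 80:84 78:78 76:76 74:73 72:74 70:74 68:72 66:71
side pointer yf -0.09080933749644594
```

View pics/l4.png

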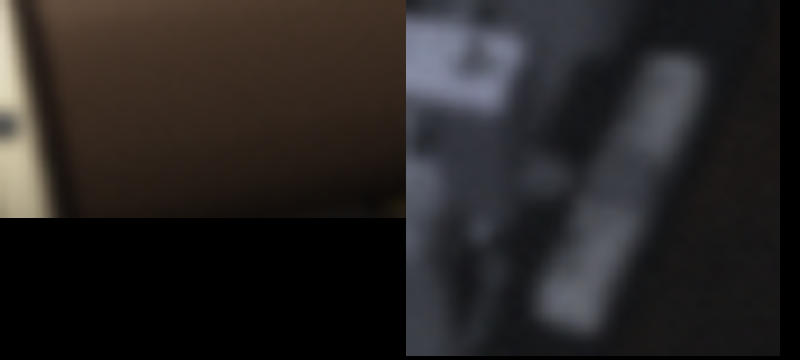

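View pics/t4.png

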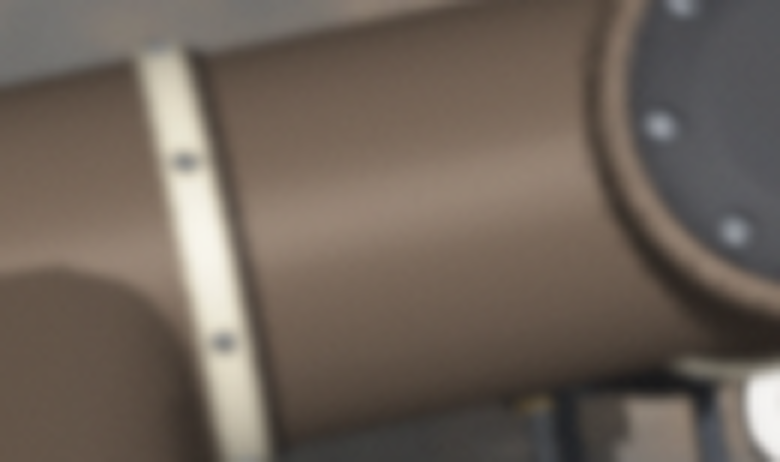

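Request:
{"name": "jog_arm", "arguments": {"commands": [[-3,-40,5,0],[-3,-40,5,0],[-3,-40,5,0],[-3,-40,5,0],[-3,-40,0,0],[-3,-40,0,0],[-3,-30,0,0],[-3,-20,0,0],[0,0,0,0],[0,0,0,0]]}}

```text
clock: 13.82
tool_pos: [0.4634, -0.3892, 0.1364]
orientation: [179.9, 0.0, -82.7]
force: [-0.4, 1.3, 0.0]
opening: 0.0003
```

```bash
python3 look.py l5; python3 comb.py l5
python3 - <<'E'
from h import *
a=np.load('l5top.npy').astype(np.uint8); save('t5',a,(285,135,415,212),6)
E
```

```text
13.8167 [ 0.46343398 -0.38918054  0.13636397] [-0.41480436  1.34372155  0.02240613]
prof 105:137 103:136 100:145 98:176 96:219 94:246 92:251 90:251 88:246 86:226 84:188 82:148 80:132 78:132 76:135 74:138 72:140 70:142 68:143 66:142
top pointer yf -0.09175663537549406
prof 105:120 103:125 100:141 98:161 96:184 94:201 92:205 90:200 88:189 86:165 84:138 82:114 80:96 78:85 76:84 74:84 72:89 70:92 68:92 66:93
side pointer yf -0.0928266518935451
```

View pics/l5.png

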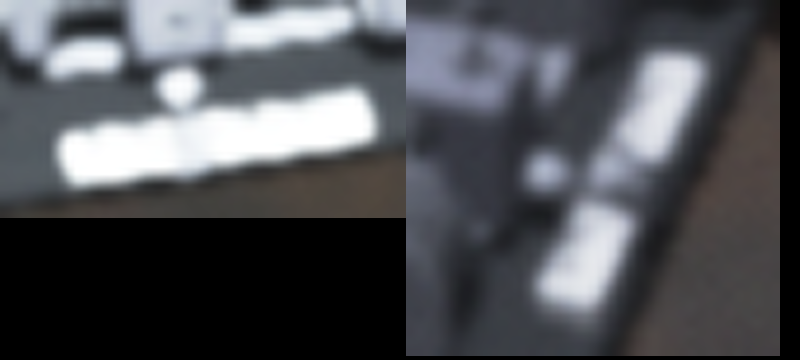

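View pics/t5.png

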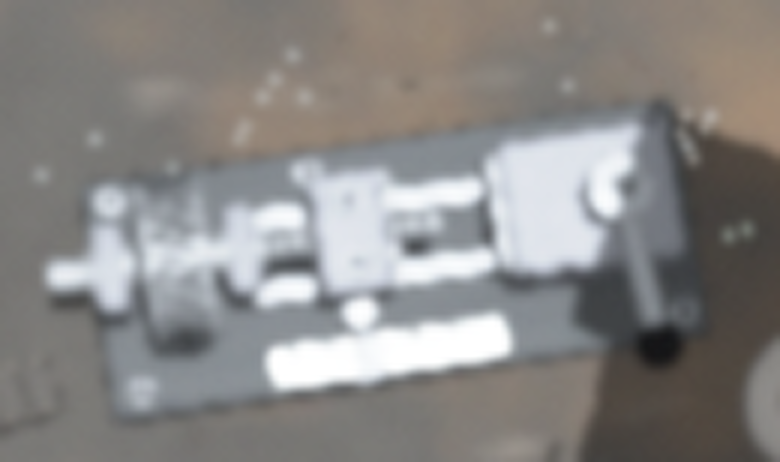

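Run:
```python
from meas import *
st=pickle.load(open('top.pkl','rb'));ss=pickle.load(open('side.pkl','rb'))
th=np.radians(7.3); ex=np.array([np.cos(th),np.sin(th),0]); ey=np.array([-np.sin(th),np.cos(th),0])
D=np.load('l4side.npy').mean(2); yy=np.arange(-.120,-.05,.002)
for xf in(.470,.474,.478):
  q=proj(ss,[ex*xf+ey*y+np.array([0,0,.0225]) for y in yy]).astype(np.float32)
  v=cv2.remap(D.astype(np.float32),q[:,:1].copy(),q[:,1:].copy(),cv2.INTER_CUBIC).ravel()
  print(xf,' '.join('%d:%d'%(round(-1000*y),a) for y,a in zip(yy,v)))
# pivot/ball from l5
z=lambda u,v:(285+u/6,135+v/6)
for n,p,h in(('piv',(612,185),.0726),('ball',(657,345),.062)):
    P=onz(st,z(*p),h);print(n,P@ex,P@ey)
piv=ex*.5177+ey*-.1932
for ph in np.r_[0:1.6:.15]:
    r,b=.046,.015
    P=piv+r*(-np.cos(ph)*ex-np.sin(ph)*ey)+b*(-np.sin(ph)*ex+np.cos(ph)*ey); print('%.2f'%ph,np.round(P[:2],4))
```

```text
0.47 120:142 118:141 116:140 114:136 112:131 110:123 108:116 106:113 104:110 102:110 100:112 98:113 96:113 94:115 92:120 90:125 88:131 86:136 84:140 82:141 80:140 78:141 76:143 74:144 72:142 70:142 68:143 66:143 64:144 62:145 60:145 58:147 56:150 54:151 52:147
0.474 120:142 118:141 116:139 114:134 112:127 110:121 108:118 106:116 104:117 102:117 100:118 98:118 96:118 94:119 92:124 90:129 88:134 86:135 84:137 82:139 80:142 78:145 76:146 74:147 72:147 70:146 68:145 66:145 64:148 62:151 60:154 58:156 56:155 54:152 52:145
0.478 120:129 118:129 116:127 114:123 112:119 110:117 108:116 106:115 104:116 102:117 100:117 98:117 96:116 94:117 92:119 90:124 88:129 86:132 84:132 82:130 80:128 78:126 76:128 74:129 72:129 70:130 68:129 66:133 64:139 62:144 60:148 58:151 56:150 54:144 52:137
piv 0.5180574163915397 -0.18947878696571285
ball 0.4574231307884344 -0.19829903378476582
0.00 [ 0.4905 -0.1168]
0.15 [ 0.4897 -0.124 ]
0.30 [ 0.49   -0.1313]
0.45 [ 0.4913 -0.1384]
0.60 [ 0.4937 -0.1452]
0.75 [ 0.4971 -0.1516]
0.90 [ 0.5014 -0.1575]
1.05 [ 0.5066 -0.1626]
1.20 [ 0.5124 -0.1669]
1.35 [ 0.5188 -0.1703]
1.50 [ 0.5257 -0.1726]
```

Run:
```python
from meas import *
st=pickle.load(open('top.pkl','rb'));ss=pickle.load(open('side.pkl','rb'))
th=np.radians(7.3); ex=np.array([np.cos(th),np.sin(th),0]); ey=np.array([-np.sin(th),np.cos(th),0])
T=np.load('top_avg.npy').mean(2);D=np.load('side_avg.npy').mean(2)
def pr(s,g,xf,z,yy):
  q=proj(s,[ex*xf+ey*y+np.array([0,0,z]) for y in yy]).astype(np.float32)
  return cv2.remap(g.astype(np.float32),q[:,:1].copy(),q[:,1:].copy(),cv2.INTER_CUBIC).ravel()
y1=np.arange(-.170,-.13,.0005)
for z in(.020,.0225,.025,.0275):
  o=[]
  for s,g in((st,T),(ss,D)):
    for xf in(.471,.474,.477):
      v=pr(s,g,xf,z,y1); hi=np.median(v[-20:]);lo=v[:12].min();i=np.argmax(v>(hi+lo)/2); o.append(round(y1[i]*1000,1))
  print(z,o)
# perpendicular edges: profile along x at yf -.075 and -.12
xx=np.arange(.455,.495,.0005)
for z in(.020,.0225,.025,.0275):
  o=[]
  for s,g in((st,T),(ss,D)):
    for yf in(-.068,-.12,-.13):
      q=proj(s,[ex*x+ey*yf+np.array([0,0,z]) for x in xx]).astype(np.float32)
      v=cv2.remap(g.astype(np.float32),q[:,:1].copy(),q[:,1:].copy(),cv2.INTER_CUBIC).ravel()
      w=v>(v.max()+120)/2; o.append((round(xx[w].min()*1e3,1),round(xx[w].max()*1e3,1)))
  print(z,o)
```

```text
0.02 [np.float64(-148.0), np.float64(-147.5), np.float64(-147.0), np.float64(-151.5), np.float64(-152.5), np.float64(-153.0)]
0.0225 [np.float64(-147.5), np.float64(-147.5), np.float64(-147.0), np.float64(-149.0), np.float64(-150.0), np.float64(-149.5)]
0.025 [np.float64(-147.5), np.float64(-147.0), np.float64(-146.5), np.float64(-146.5), np.float64(-147.0), np.float64(-146.5)]
0.0275 [np.float64(-147.0), np.float64(-147.0), np.float64(-146.0), np.float64(-144.0), np.float64(-144.0), np.float64(-144.0)]
0.02 [(np.float64(466.0), np.float64(483.0)), (np.float64(466.0), np.float64(482.5)), (np.float64(466.0), np.float64(482.0)), (np.float64(468.0), np.float64(484.0)), (np.float64(468.5), np.float64(483.0)), (np.float64(468.5), np.float64(482.5))]
0.0225 [(np.float64(465.5), np.float64(483.0)), (np.float64(465.5), np.float64(482.0)), (np.float64(466.0), np.float64(482.0)), (np.float64(467.0), np.float64(482.5)), (np.float64(467.5), np.float64(482.5)), (np.float64(467.5), np.float64(481.5))]
0.025 [(np.float64(465.5), np.float64(482.5)), (np.float64(465.5), np.float64(482.0)), (np.float64(465.5), np.float64(481.5)), (np.float64(466.5), np.float64(481.5)), (np.float64(467.0), np.float64(481.0)), (np.float64(466.5), np.float64(481.0))]
0.0275 [(np.float64(465.5), np.float64(482.5)), (np.float64(465.5), np.float64(481.5)), (np.float64(465.5), np.float64(481.5)), (np.float64(466.0), np.float64(480.0)), (np.float64(466.0), np.float64(480.0)), (np.float64(465.5), np.float64(480.5))]
```

Request:
{"name": "jog_arm", "arguments": {"commands": [[3,36,0,0],[3,36,0,0],[3,36,0,0],[3,36,0,0],[3,37,0,0],[3,37,0,0],[3,37,0,0],[3,37,-5,0],[1,0,-15,0],[0,0,0,0]]}}

```text
clock: 14.95
tool_pos: [0.4875, -0.0944, 0.1157]
orientation: [179.9, 0.0, -82.4]
force: [-0.8, 0.1, 0.6]
opening: 0.0003
```

Request:
{"name": "jog_arm", "arguments": {"commands": [[-3,0,-15,0],[0,0,-15,0],[0,0,-12,0],[0,0,-8,0],[0,0,-6,0],[0,0,-3,0],[0,0,0,0],[0,0,0,0],[0,0,0,0],[0,0,0,0]]}}

```text
clock: 15.78
tool_pos: [0.4857, -0.097, 0.0586]
orientation: [-179.9, -0.0, -82.7]
force: [-0.4, 0.4, -0.1]
opening: 0.0004
```

Run:
```python
from h import *
s=snapshot('side'); save('s6',s['image'],(262,110,372,212),5)
o=get_obs(); print(o['tool_pos'],o['force'],o['joint_pos'])
```

```text
[ 0.48566541 -0.09691411  0.05853149] [-0.21767027 -0.05126749 -0.08750109] [ 1.15026985e+01  1.41594875e+01 -3.40323052e+01  3.67379305e-03
 -4.17540535e+01 -4.18796693e+00]
```

View pics/s6.png

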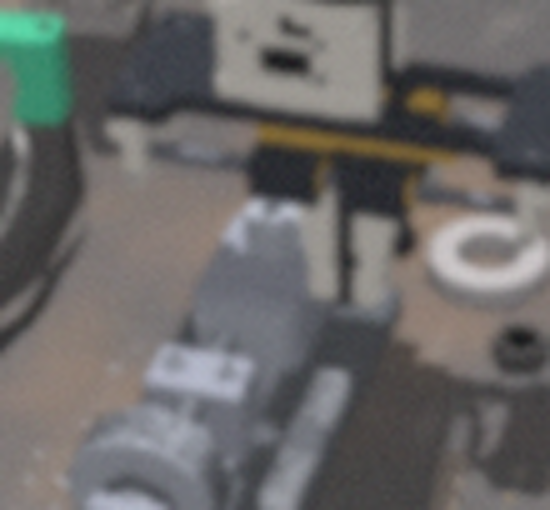

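Request:
{"name": "jog_arm", "arguments": {"commands": [[2.4,-9.9,-2,0],[2.4,-9.9,0,0],[-0.4,-3.6,0,4.3],[-0.4,-3.6,0,4.3],[0.1,-3.7,0,4.3],[0.2,-3.6,0,4.3],[0.6,-3.6,0,4.3],[0.7,-3.5,0,4.3],[1.1,-3.4,0,4.3],[1.3,-3.4,0,4.3]]}}

```text
clock: 16.67
tool_pos: [0.4936, -0.146, 0.0561]
orientation: [-180.0, 0.0, -48.1]
force: [-0.5, 1.6, 0.0]
opening: 0.0003
```

Request:
{"name": "jog_arm", "arguments": {"commands": [[1.7,-3.2,0,4.3],[1.7,-3.2,0,4.3],[2.1,-3.0,0,4.3],[2.2,-2.9,0,4.3],[2.6,-2.6,0,4.3],[2.6,-2.5,0,4.3],[2.9,-2.2,0,4.3],[2.9,-2.1,0,4.3],[3.2,-1.7,0,4.3],[3.2,-1.7,0,4.3]]}}

```text
clock: 17.5
tool_pos: [0.5153, -0.1709, 0.0553]
orientation: [-180.0, 0.4, -5.2]
force: [-16.5, 9.6, 14.4]
opening: 0.0005
```

Run:
```python
from h import *
s=snapshot('side'); save('s7',s['image'],(262,110,372,212),5)
```

```text
(no output)
```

View pics/s7.png

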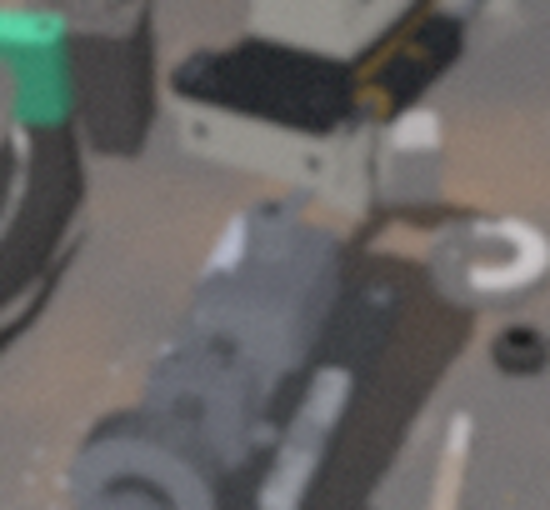

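Request:
{"name": "jog_arm", "arguments": {"commands": [[-3,0.3,0,0],[-5,0.5,0,0],[-8,1,0,0],[-10,1,0,0],[0,0,20,0],[0,0,30,0],[0,-10,30,0],[0,-35,10,0],[0,-35,0,0],[0,-35,0,0]]}}

```text
clock: 18.38
tool_pos: [0.4926, -0.2834, 0.1479]
orientation: [180.0, -0.2, -5.2]
force: [0.6, 0.2, -0.0]
opening: 0.0003
```

Request:
{"name": "jog_arm", "arguments": {"commands": [[-3,-40,0,0],[-3,-40,0,0],[-3,-40,0,0],[-3,-40,0,0],[-3,-40,0,0],[-3,-40,0,0],[-3,-30,0,0],[-3,-20,0,0],[0,0,0,0],[0,0,0,0]]}}

```text
clock: 19.22
tool_pos: [0.4671, -0.573, 0.1451]
orientation: [-180.0, 0.1, -5.4]
force: [-0.4, 0.3, 0.0]
opening: 0.0002
```

```bash
python3 look.py l8; python3 comb.py l8
python3 - <<'E'
from meas import *
a=np.load('l8top.npy').astype(np.uint8); save('t8',a,(275,135,405,222),6)
st=pickle.load(open('top.pkl','rb'))
th=np.radians(7.3); ex=np.array([np.cos(th),np.sin(th),0]); ey=np.array([-np.sin(th),np.cos(th),0])
for ph in(1.2,1.35):
    P=ex*.5177+ey*-.1932-.06*(np.cos(ph)*ex+np.sin(ph)*ey);P[2]=.062; print(ph,(proj(st,P)[0]-[275,135])*6)
E
```

```text
19.2167 [ 0.46705469 -0.57304926  0.14510818] [-0.3543154   0.29292511  0.03960641]
prof 105:133 103:132 100:141 98:171 96:214 94:243 92:250 90:250 88:244 86:222 84:183 82:143 80:127 78:128 76:130 74:133 72:136 70:138 68:138 66:138
top pointer yf -0.09175489782275682
prof 105:125 103:131 100:147 98:168 96:193 94:210 92:214 90:208 88:198 86:173 84:144 82:118 80:99 78:88 76:87 74:87 72:93 70:96 68:96 66:96
side pointer yf -0.09284980506236389
1.2 [833.17966082 224.47367788]
1.35 [836.25526481 201.05255338]
```

View pics/l8.png

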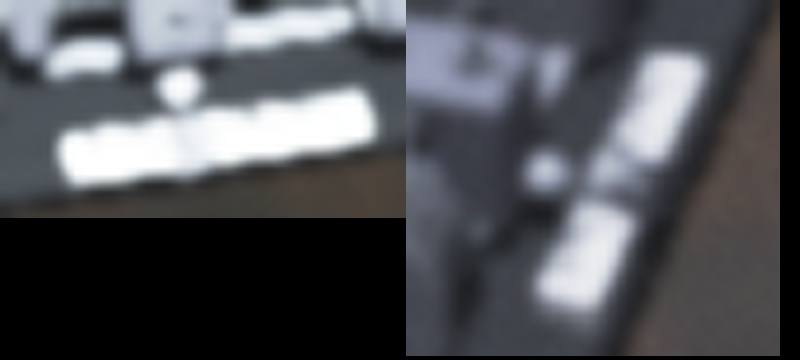

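View pics/t8.png

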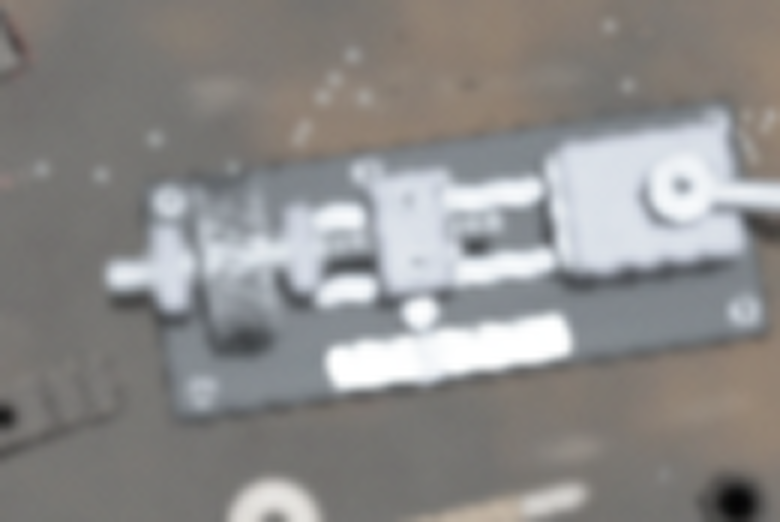

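Run:
```python
from meas import *
a=np.load('l8top.npy').astype(np.uint8); save('t9',a,(365,140,435,190),10)
st=pickle.load(open('top.pkl','rb'))
th=np.radians(7.3); ex=np.array([np.cos(th),np.sin(th),0]); ey=np.array([-np.sin(th),np.cos(th),0])
for ph in(1.1,1.2,1.35):
    P=ex*.5177+ey*-.1932-.06*(np.cos(ph)*ex+np.sin(ph)*ey);P[2]=.062; print(ph,(proj(st,P)[0]-[365,140])*10)
g=a.mean(2)[160:175,405:422]; w=np.clip(55-g,0,None); Y,X=np.mgrid[160:175,405:422]
u=np.array([(w*X).sum(),(w*Y).sum()])/w.sum(); P=onz(st,u,.062); d=P-(ex*.5177+ey*-.1932); print(u,np.arctan2(-d@ey,-d@ex),np.hypot(d@ex,d@ey))
```

```text
1.1 [481.97411873 349.49635039]
1.2 [488.63276803 324.12279646]
1.35 [493.75877468 285.08758896]
[414.42757009 168.37383178] 1.3552632032079033 0.06010159095794771
```

View pics/t9.png

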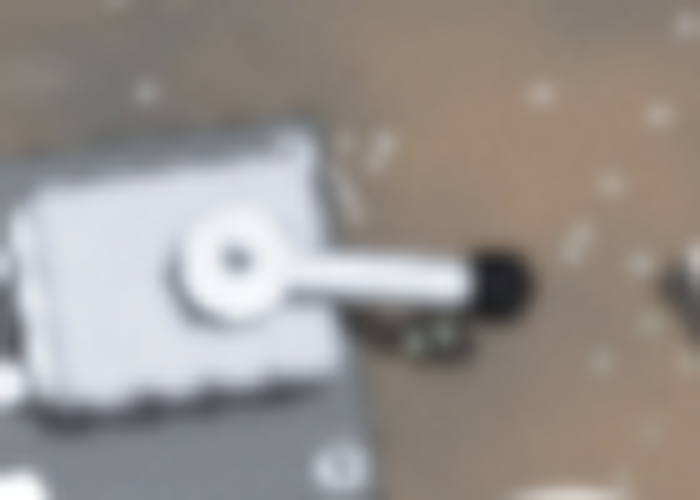

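The ball is at (498,284) in the zoom, which puts the lever at about 1.355 rad, home on its stop. The pointer hasn't moved.

```bash
python3 -c "
from plant import *
print(get_obs()['qvel'].round(2)); print(close_job())"
```

```text
[-0.05  0.19  0.22 -0.11  0.04  0.09]
the job is handed in; nothing more can be done
None
```

I set the jaw to the gauge mark, pushed the lock lever home, and handed the job in at about 19.5 s of the 58 s. No verdict came back.

- **Setting:** I rolled the wheel from the top with closed fingertips, in two strokes plus a small trim. The measured force stayed between 5 and 9 N.
- **Pointer position:** The last top view put the pointer at −91.8 mm along the slide (in my own measuring frame). My estimate of the mark there is about −92 mm, well inside the 2 mm limit. The pointer read the same before and after locking.
- **Lever:** I pushed it right until it pressed on its stop at about 24 N. The last top view measured it at about 1.355 rad, so it is fully home.
- **End state:** The arm was well clear and touching nothing.
- **Loose parts:** I did not measure them one by one afterwards. The arm passed above them, and I felt no contact other than with the wheel and lever.

**Where the checks disagreed:** The mark shows only faintly on the bright rail. Depending on the lighting, the side view put it between about −92.5 and −94 mm. I relied mainly on the top view. I'd put the remaining uncertainty at about 1 mm, but at the −94 mm end the pointer would be just over the 2 mm limit.

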